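Unstack the wooden lids and cover the feed crocks

TASK

The wooden lids of the four feed crocks on the reptile shop's counter lie in two piles. Take the piles apart and lay each lid on the crock of its own shape and size, flat, centred and turned square to the crock, so that the mouth is covered. Leave the crocks standing where they are, and do not move the bottle and the roll of tape.

Things in the scene. Friction and masses are not known exactly. Their poses are not given: they have to be found in the camera images.
- lid_oblong_center (a point): Centre (half-way up) of an oblong lid 110 x 60 mm (long side along its x), plain pale wood with a thin black seal showing round its foot (1.5 mm proud, look only), flat, 20 mm thick, loose, under 0.15 kg. At the start it lies flat on the counter as the bottom lid of one of two piles. z up, x and y along its sides. It belongs on the oblong crock.
- lid_large_square_center (a point): Centre (half-way up) of a square lid 62 x 62 mm, plain pale wood with a thin black seal showing round its foot (1.5 mm proud, look only), flat, 20 mm thick, loose, under 0.15 kg. At the start it lies flat on the counter as the bottom lid of one of two piles. z up, x and y along its sides. It belongs on the large square crock.
- lid_small_square_center (a point): Centre (half-way up) of a square lid 46 x 46 mm, plain pale wood with a thin black seal showing round its foot (1.5 mm proud, look only), flat, 20 mm thick, loose, under 0.15 kg. At the start it lies on top of one of the two larger lids. z up, x and y along its sides. It belongs on the small square crock.
- lid_round_center (a point): Centre (half-way up) of a round lid, 52 mm in diameter, plain pale wood with a thin black seal showing round its foot (1.5 mm proud, look only), flat, 20 mm thick, loose, under 0.15 kg. At the start it lies on top of one of the two larger lids. z up. It belongs on the round crock.
- crock_oblong_rim (a point): Centre of the mouth, at the height of the rim, of an open oblong crock, 100 x 50 mm outside (long side along its x), 50 mm tall, wall 5 mm; white ceramic, loose, standing on the counter, about 0.3 to 0.8 kg. z up, x and y along its sides. Its lid is 5 mm larger all round than the crock and simply lies on the rim.
- crock_large_square_rim (a point): Centre of the mouth, at the height of the rim, of an open square crock, 52 x 52 mm outside, 60 mm tall, wall 5 mm; white ceramic, loose, standing on the counter, about 0.3 to 0.8 kg. z up, x and y along its sides. Its lid is 5 mm larger all round than the crock and simply lies on the rim.
- crock_small_square_rim (a point): Centre of the mouth, at the height of the rim, of an open square crock, 36 x 36 mm outside, 55 mm tall, wall 4.5 mm; white ceramic, loose, standing on the counter, about 0.3 to 0.8 kg. z up, x and y along its sides. Its lid is 5 mm larger all round than the crock and simply lies on the rim.
- crock_round_rim (a point): Centre of the mouth, at the height of the rim, of an open round crock, 42 mm in outer diameter, 65 mm tall, wall 4.5 mm; white ceramic, loose, standing on the counter, about 0.3 to 0.8 kg. z up. Its lid is 5 mm larger all round than the crock and simply lies on the rim.
- bottle: Bystander: closed round bottle, 52 mm in diameter, 130 mm tall, standing beyond the crocks; origin at the centre of its underside. Not to be moved.
- tape_roll: Bystander: cardboard-brown roll of tape lying flat, 90 mm in diameter, 24 mm tall; origin at the centre of its underside. Not to be moved.
Mind the look-alikes: they are no part of the job. What is shaped like the part that bears lid_small_square_center but blue or red is not meant.

How it is judged (in metres and radians):
At the end, for the whole second after the job is handed in: Each lid rests on the rim of the crock of its own shape and size: centred within 9 mm, flat within 0.06 rad, underside within 3 mm of the rim and (not the round one) sides along the crock's within 0.2 rad. All crocks upright, within 25 mm of their start; all released and at rest (horizontal distance between lid_oblong_center and crock_oblong_rim below 0.009 m and z of lid_oblong_center in the frame of crock_oblong_rim between 0.007 and 0.013 m and angle between each of lid_oblong_center, crock_oblong_rim, lid_large_square_center, crock_large_square_rim, lid_small_square_center, crock_small_square_rim, lid_round_center, crock_round_rim's own z axis and vertical below 0.06 rad and distance of each of crock_oblong_rim, crock_large_square_rim, crock_small_square_rim, crock_round_rim from where it was at the start of the episode below 0.025 m and angle between the x axis of lid_oblong_center and the x axis of crock_oblong_rim, either way round below 0.2 rad and linear speed of each of lid_oblong, crock_oblong, lid_large_square, crock_large_square, lid_small_square, crock_small_square, lid_round, crock_round below 0.01 m/s and horizontal distance between lid_large_square_center and crock_large_square_rim below 0.009 m and z of lid_large_square_center in the frame of crock_large_square_rim between 0.007 and 0.013 m and (angle between the x axis of lid_large_square_center and the x axis of crock_large_square_rim, either way round below 0.2 rad or angle between the x axis of lid_large_square_center and the y axis of crock_large_square_rim, either way round below 0.2 rad) and horizontal distance between lid_small_square_center and crock_small_square_rim below 0.009 m and z of lid_small_square_center in the frame of crock_small_square_rim between 0.007 and 0.013 m and (angle between the x axis of lid_small_square_center and the x axis of crock_small_square_rim, either way round below 0.2 rad or angle between the x axis of lid_small_square_center and the y axis of crock_small_square_rim, either way round below 0.2 rad) and horizontal distance between lid_round_center and crock_round_rim below 0.009 m and z of lid_round_center in the frame of crock_round_rim between 0.007 and 0.013 m); the robot touches nothing.
It fails at once if a crock is tipped by more than 0.4 rad (angle between any of crock_oblong_rim, crock_large_square_rim, crock_small_square_rim, crock_round_rim's own z axis and vertical above 0.4 rad).
It fails at once if the bottle is moved by more than 30 mm (distance of bottle from where it was at the start of the episode above 0.03 m).
It fails at once if the tape roll is moved by more than 30 mm (distance of tape_roll from where it was at the start of the episode above 0.03 m).
It also fails if it takes over 93 s, if anything falls off the work surface, if the arm or the gripper's body presses on something with over 40 N, if the wrist force passes 120 N, or if a joint passes its speed limit or range.

ROBOT

A 6-joint arm with a two-finger parallel gripper is mounted at the origin on the work surface. World frame = base frame: x ahead of the robot, y to its left, z up, the work surface at z = 0. Lengths are in mm, angles in rad, forces in N, time in s.
With the tool pointing down it reaches from about 250 to 800 mm from the base axis. Payload 8.5 kg.
Tool frame: the origin (TCP) lies on the centre line of the jaws, within the pads' length; the fingertips stand 22 mm ahead of it and the grasp point (between the pads) lies 3 mm ahead of it; z points along the fingers, y is the line along which they close (so a half turn about z gives the same grasp; the last joint's range is limited). The gripper opens to 85 mm and grips with 20 to 120 N. Pads are 22 mm wide; open, the fingers measure 114 mm over their backs; the gripper's body (76 mm by 85 mm) begins 54 mm behind the grasp point. The pads swing forward as they close: fully open they stand 13 mm farther back than shut.
Start: joints at [1.222, 0.238, -0.013, 1.319, 0, 1.571], TCP at [179.413, 493.348, 253.276] pointing down, gripper open.
Joint ranges: [-2.66, 2.66], [-1.03, 1.9], [-1.14, 1.46], [-1.82, 2.27], [-1.45, 1.34], [-3.14, 3.14]. Speed limits (rad/s): [2.22, 2.22, 2.79, 3.14, 3.14, 3.14].

INTERFACE

Orientations are given as a unit quaternion [x, y, z, w].
In Python, from bench import ctrl gives the robot as it stands. The module is installed in compiled form; this text tells all that it offers.
- The arm moves only by the tool step_arm, never from a script. Its argument "motion" is text: rows parted by semicolons, each of 6 numbers parted by spaces: the shift along the tool's x, y, z in mm, then the turn, a rotation vector about the tool's x, y, z in rad. A call has 1 to 20 rows; each row is the pose to reach, as a shift and turn from the pose commanded when the call began, along the tool's axes at that moment; what a row does not reach only later rows make up. A row lasts 1/10 s, in which the tool goes at most 50 mm and 8.59 degrees, less where a joint would pass 70% of its speed; a pose out of reach is approached as far as the arm can. A call with a gripper value outside its range is refused whole. "fingers" is the opening, from 0 (shut) to 1 (fully open), set as the call begins (left out, the last holds). The fingers move at their own pace and stop on an object; "force" is the grip in N (left out, the last holds). Time passes only in rows, so rows that repeat a pose let the fingers close. It gives the time, the measured TCP pose, the force, the opening and the grip force at its end, in the units of the state.
- ctrl.state(): the state, without advancing time (a new reading comes with each control period).
- ctrl.camera(name): name is "scene" or "top" or "wrist"; returns (picture, depth): 480x640x3 uint8, red, green, blue; 480x640 float32, mm along the optical axis (not along the pixel's ray), 0 where there is no reading.
- ctrl.calibration(name): a dict with "intrinsics" (3x3 intrinsics, pixels), "origin" and "attitude" of the camera in the world; the wrist camera has in their place "hand_eye" (4x4, takes a point from camera to tool coordinates, whose origin is the TCP and whose axes are the flange's). Camera axes: x right, y down, z forward; pixel columns grow to the right and rows downward; lengths in mm; the calibration is good to about 2 mm. A picture is of the moment at which its call begins: read the wrist's pose just before it. calibration takes no time and is no camera call.
- ctrl.job_done(): hands the job in; it is judged then, once.
The state is a dict: "time": time; "joints": joint angles; "joint_vel": joint speeds; "joint_efforts": joint torques, N m; "tcp_pos": TCP position; "ee_rot": TCP orientation; "contact_force": force on the tool from outside, world axes, zero at the start; "torque": the same for the moment, N m; "grip_width": finger opening in mm; "gripper_force": force on a finger pad.
Only numpy, scipy, OpenCV 4.12 (cv2) and the standard library are available. Lean on these libraries where they do the work, as an engineer would, in place of code of your own. Each camera call takes 0.05 s, during which the arm holds its last target. There are 200 camera calls.

## Working session

There is one attempt and no reset: what is moved stays moved. The work goes in short steps, Python scripts to look and compute and a tool call to move; the robot and the scene stay as the last step left them, time stands still between calls to the robot, and variables do not carry over. Pictures are saved under pics/ and viewed, at most 14 in all, crops included, and the job is handed in when it is done.

Besides the shell and the picture viewer there is one more tool, called after "Call:" by a JSON object that holds its "method" and its "body". step_arm: Moves the arm, as the interface text tells. Its arguments: {"type":"object","properties":{"motion":{"type":"string"},"fingers":{"type":"number"},"force":{"type":"number"}},"required":["motion"]}

```bash
mkdir -p pics; cat > h.py <<'E'
import numpy as np, cv2, json
from bench import ctrl
from scipy.spatial.transform import Rotation as R
def snap(n,save=None):
    s=ctrl.state(); im,d=ctrl.camera(n); c=ctrl.calibration(n)
    K=np.array(c["intrinsics"])
    if "hand_eye" in c:
        H=np.array(c["hand_eye"]); Rt=R.from_quat(s["ee_rot"]).as_matrix()
        A=Rt@H[:3,:3]; o=Rt@H[:3,3]+np.array(s["tcp_pos"])
    else:
        A=np.array(c["attitude"]); o=np.array(c["origin"])
        if A.shape!=(3,3): A=R.from_quat(A.ravel()).as_matrix()
    if save: cv2.imwrite(f"pics/{save}.png",im[:,:,::-1])
    return im,d,K,A,o
def cloud(d,K,A,o):
    v,u=np.mgrid[:d.shape[0],:d.shape[1]]
    p=np.stack([(u-K[0,2])/K[0,0]*d,(v-K[1,2])/K[1,1]*d,d],-1)
    w=p@A.T+o; w[d<=0]=np.nan
    return w
def ray(px,z,K,A,o):
    px=np.atleast_2d(np.float64(px)); r=np.c_[(px[:,0]-K[0,2])/K[0,0],(px[:,1]-K[1,2])/K[1,1],np.ones(len(px))]@A.T
    return (o+r*((z-o[2])/r[:,2])[:,None])[:,:2]
E
python3 - <<'E'
from h import *
print(ctrl.state())
for n in("top","scene"):
    im,d,K,A,o=snap(n,n+"0"); print(n,K,A,o)
    np.savez(n+"0",im=im,d=d,K=K,A=A,o=o)
E
```

```text
{'time': 0.0, 'joints': array([ 1.22195291e+00,  2.38791836e-01, -1.42359819e-02,  1.31917623e+00,
        3.06640718e-05,  1.57080407e+00]), 'joint_vel': array([ 0.00046244, -0.0007221 ,  0.00225192,  0.00188572, -0.0002552 ,
       -0.00033675]), 'joint_efforts': array([-1.13825710e-03, -5.38791919e+01,  3.46441627e+01,  1.83899759e-02,
       -1.07624694e-04,  1.41098533e-05]), 'tcp_pos': array([179.31804802, 493.03901405, 252.67890159]), 'ee_rot': array([ 1.73542431e-01,  9.84826142e-01, -6.90522651e-04, -1.37244073e-04]), 'contact_force': array([ 0.49424654, -0.92953508, -0.50824783]), 'torque': array([0.03871646, 0.03427255, 0.02436371]), 'gripper_force': 0.0, 'grip_width': 85.40336959313625}
top [[556.55640165   0.         317.33574627]
 [  0.         556.55640165 246.63399727]
 [  0.           0.           1.        ]] [[-0.02032085 -0.99531149  0.0945627 ]
 [-0.9997633   0.02096437  0.00581657]
 [-0.00777174 -0.09442212 -0.99550191]] [ 451.91930043   13.70985053 1027.5523901 ]
scene [[546.53488129   0.         319.33926056]
 [  0.         546.53488129 251.33578839]
 [  0.           0.           1.        ]] [[ 0.00919321  0.86354333 -0.50419085]
 [ 0.99984125 -0.01563416 -0.0085464 ]
 [-0.01526279 -0.50403224 -0.86354997]] [1057.00728205   -5.72317345  945.92221377]
```

View pics/top0.png

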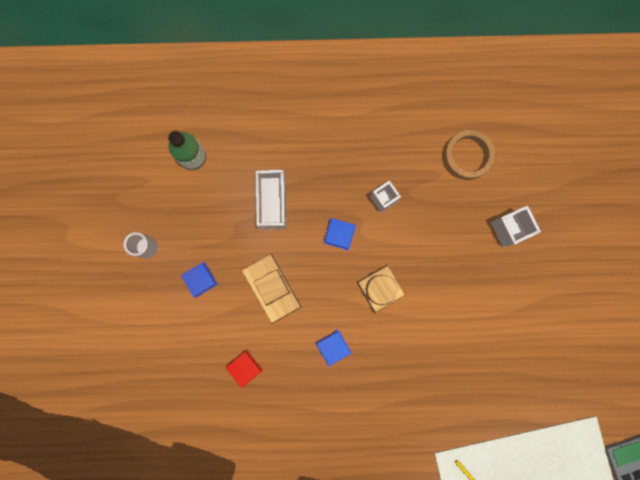

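View pics/scene0.png

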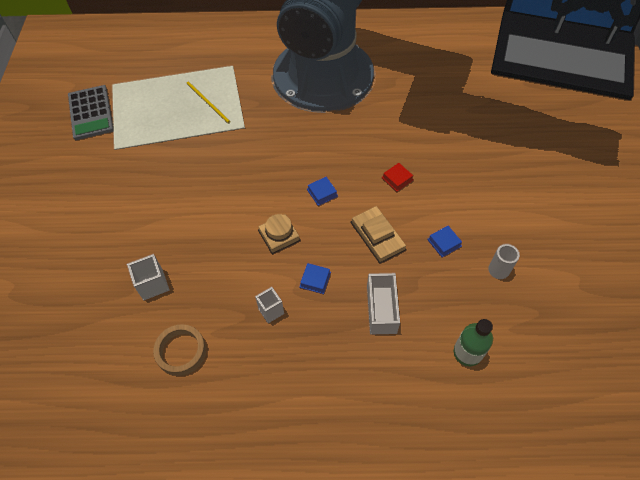

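The top view (up = +x, left = +y) shows:
- Oblong lid with the small square on it, at (270,288).
- Large square lid with the round one on it, at (381,288).
- Crocks: oblong (270,198), small (385,196), large (518,225), round (137,244).
- Bottle (187,150) and tape (470,155).
- Decoys, blue and red, which lie on their own.

The scene view agrees.

```bash
cat > m.py <<'E'
from h import *
# name: top px seed, scene px seed, nominal top height
S=dict(oblC=((270,198),(384,303),50),smC=((385,196),(270,305),55),lgC=((518,225),(148,277),60),rdC=((137,244),(504,262),65),
 oblL=((270,288),(378,233),20),smL=((270,287),(378,230),40),lgL=((381,288),(279,233),20),rdL=((381,290),(279,226),40),
 bottle=((187,150),(475,343),130),tape=((470,155),(180,350),24),
 b1=((340,233),(315,278),20),b2=((199,280),(445,240),20),b3=((333,348),(322,190),20),r=((244,368),(398,176),20))
C={}
for n in("top","scene"):
    f=np.load(n+"0.npz"); C[n]=(cloud(f["d"],f["K"],f["A"],f["o"]),f)
    w=C[n][0]; print(n,"table z",np.nanmedian(w[350:450,300:430,2]))
for k,(t,s,h) in S.items():
    for n,px in(("top",t),("scene",s)):
        w,f=C[n]; u,v=px; q=w[max(v-50,0):v+50,max(u-50,0):u+50].reshape(-1,3)
        im=f["im"][max(v-50,0):v+50,max(u-50,0):u+50].reshape(-1,3).astype(int)
        c=ray(px,h,f["K"],f["A"],f["o"])[0]
        q=q[(np.hypot(*(q[:,:2]-c).T)<75)]
        q=q[abs(q[:,2]-h)<7]
        if len(q)<15: print(k,n,"few",len(q)); continue
        # connected piece nearest seed
        g=np.zeros((200,200),np.uint8); ij=np.int32(np.round(q[:,:2]-c))+100; g[ij[:,0],ij[:,1]]=1
        g=cv2.morphologyEx(g,cv2.MORPH_CLOSE,np.ones((5,5))); _,L=cv2.connectedComponents(g)
        lab=L[ij[:,0],ij[:,1]]; b=np.bincount(lab).argmax(); q=q[lab==b]
        (x,y),(a,bb),an=cv2.minAreaRect(q[:,:2].astype(np.float32))
        print(k,n,"z %.1f"%np.median(q[:,2]),"c %.1f %.1f size %.0f %.0f ang %.1f n %d"%(x,y,a,bb,an,len(q)))
E
python3 m.py
```

```text
top table z -0.278947147842473
scene table z 0.6316539980763878
oblC top z 49.7 c 634.9 102.2 size 50 100 ang 89.6 n 488
oblC scene z 50.2 c 632.6 100.2 size 50 103 ang 90.0 n 518
smC top z 54.4 c 636.1 -105.0 size 36 36 ang 32.4 n 203
smC scene z 55.0 c 634.7 -107.1 size 38 36 ang 33.0 n 234
lgC top z 58.9 c 575.8 -336.8 size 52 53 ang 23.8 n 373
lgC scene z 60.9 c 574.5 -339.0 size 55 52 ang 23.5 n 384
rdC top z 64.3 c 555.5 336.1 size 40 41 ang 0.8 n 214
rdC scene z 64.4 c 553.4 334.2 size 40 42 ang 66.3 n 209
oblL top z 19.8 c 474.2 105.9 size 110 60 ang 28.7 n 1322
oblL scene z 21.2 c 472.9 103.5 size 112 62 ang 28.1 n 907
smL top z 39.7 c 476.5 103.6 size 46 46 ang 26.6 n 675
smL scene z 40.8 c 474.6 101.2 size 48 47 ang 26.4 n 510
lgL top z 19.7 c 469.9 -94.4 size 62 62 ang 28.4 n 503
lgL scene z 21.1 c 469.2 -96.1 size 63 64 ang 29.0 n 373
rdL top z 39.7 c 468.2 -93.3 size 50 49 ang 88.6 n 661
rdL scene z 41.1 c 466.3 -95.5 size 51 51 ang 74.6 n 494
bottle top z 129.9 c 723.6 250.4 size 23 24 ang 0.9 n 184
bottle scene z 129.8 c 723.2 248.3 size 23 24 ang 38.2 n 198
tape top z 23.4 c 713.8 -265.0 size 89 89 ang 34.2 n 845
tape scene z 24.9 c 713.3 -267.0 size 89 89 ang 28.6 n 952
b1 top z 19.8 c 572.5 -21.7 size 46 47 ang 72.5 n 635
b1 scene z 21.0 c 571.2 -24.4 size 47 48 ang 71.6 n 554
b2 top z 19.8 c 492.9 237.8 size 46 46 ang 29.6 n 651
b2 scene z 20.6 c 491.7 235.0 size 47 49 ang 31.0 n 512
b3 top z 19.6 c 364.7 -5.5 size 46 46 ang 28.9 n 666
b3 scene z 21.4 c 364.1 -7.4 size 51 47 ang 27.6 n 439
r top z 19.6 c 331.1 156.9 size 46 47 ang 38.4 n 680
r scene z 20.9 c 330.1 153.7 size 48 50 ang 36.9 n 427
```

Both views agree to about 2 mm, and the heights match the text. Next is a small planning helper that turns world targets into tool-frame rows.

```bash
cat > p.py <<'E'
# usage: p.py x,y,z,theta ...  -> rows from present pose
import sys; from h import *
s=ctrl.state(); Rc=R.from_quat(s["ee_rot"]); p=np.array(s["tcp_pos"])
yv=Rc.as_matrix()[:,1]; print("t %.1f"%s["time"],"tcp",p.round(1),"th %.1f"%np.degrees(np.arctan2(yv[1],yv[0])),"j6 %.2f"%s["joints"][5],"w %.1f"%s["grip_width"],"gf %.0f"%s["gripper_force"],"F",s["contact_force"].round(1))
for a in sys.argv[1:]:
    x,y,z,t=map(float,a.split(',')); t=np.radians(t)
    Y=np.array([np.cos(t),np.sin(t),0]); Z=np.array([0,0,-1.]); M=np.c_[np.cross(Y,Z),Y,Z]
    d=Rc.inv().apply(np.array([x,y,z])-p); r=(Rc.inv()*R.from_matrix(M)).as_rotvec()
    print(a,"->",*d.round(1),*r.round(4))
E
python3 p.py 475.5,102.5,90,26.5 475.5,102.5,47,26.5
```

```text
t 0.1 tcp [179.3 493.1 252.7] th 70.0 j6 1.57 w 85.2 gf 0 F [-0.7  0.3 -0.7]
475.5,102.5,90,26.5 -> -411.9 -265.6 163.1 -0.0012 0.0004 0.7595
475.5,102.5,47,26.5 -> -411.9 -265.6 206.1 -0.0012 0.0004 0.7595
```

Call:
{"method": "step_arm", "body": {"motion": "-40 -26 15 0 0 0.08; -80 -52 30 0 0 0.16; -120 -78 47 0 0 0.24; -160 -104 64 0 0 0.32; -200 -130 81 0 0 0.4; -240 -155 98 0 0 0.48; -280 -180 115 0 0 0.56; -320 -206 130 0 0 0.64; -360 -232 145 0 0 0.7; -390 -252 155 0 0 0.74; -412 -265.5 163 -0.001 0 0.7595; -412 -265.5 163 -0.001 0 0.7595; -412 -265.5 163 -0.001 0 0.7595; -412 -265.5 163 -0.001 0 0.7595; -412 -265.5 163 -0.001 0 0.7595", "fingers": 1, "force": 40}}

```text
time: 1.6
tcp_pos: [475.4, 103.9, 90.6]
ee_rot: [0.526, 0.851, 0.001, 0.0]
contact_force: [0.7, 0.9, -0.1]
grip_width: 85.5
gripper_force: 0.0
```

```bash
python3 - <<'E'
from h import *
im,d,K,A,o=snap("wrist","w1"); w=cloud(d,K,A,o)
for lo,hi in((33,47),(13,27)):
    m=(w[...,2]>lo)&(w[...,2]<hi)&(abs(w[...,0]-474)<80)&(abs(w[...,1]-103)<80)
    q=w[m]; print(lo,m.sum(), np.median(q[:,2]) if len(q) else 0, cv2.minAreaRect(q[:,:2].astype(np.float32)) if len(q)>5 else 0)
E
python3 p.py 475.5,102.5,47,26.5
```

```text
33 10508 39.97154547803076 ((473.0419921875, 100.94985961914062), (46.26402282714844, 46.51013946533203), 27.221370697021484)
13 17789 20.02444494708547 ((471.1800842285156, 103.29817199707031), (110.1898193359375, 60.410606384277344), 28.826356887817383)
t 1.6 tcp [475.5 103.9  90.6] th 26.6 j6 1.32 w 85.1 gf 0 F [ 0.8 -0.4  0.2]
475.5,102.5,47,26.5 -> -1.2 -0.7 43.6 0.0013 -0.0003 0.0016
```

View pics/w1.png

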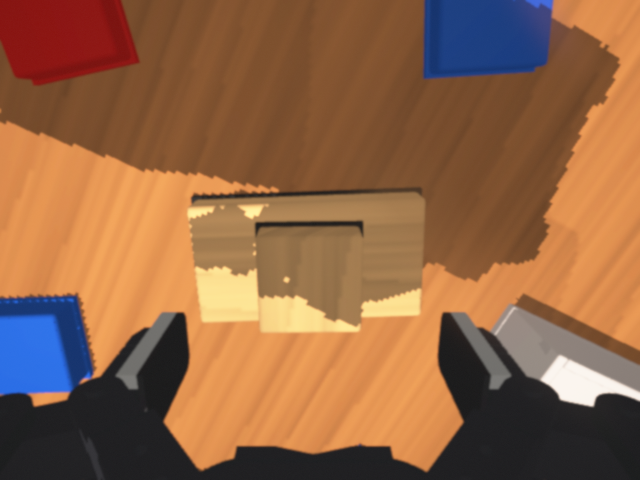

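The wrist view shows the small lid at px (310,280), centred between the fingers at about x 160 and 465. Now I'll descend and grip.

Call:
{"method": "step_arm", "body": {"motion": "-0.6 -1 15 0 0 0; -1.3 -2 30 0 0 0; -1.3 -2 40 0 0 0; -1.3 -2 43.5 0 0 0; -1.3 -2 43.5 0 0 0; -1.3 -2 43.5 0 0 0"}}

```text
time: 2.25
tcp_pos: [475.0, 101.2, 47.2]
ee_rot: [0.526, 0.85, 0.001, 0.0]
contact_force: [0.1, -0.2, -0.6]
grip_width: 85.3
gripper_force: 0.0
```

Call:
{"method": "step_arm", "body": {"motion": "0 0 0 0 0 0; 0 0 0 0 0 0; 0 0 0 0 0 0; 0 0 0 0 0 0; 0 0 0 0 0 0; 0 0 0 0 0 0; 0 0 0 0 0 0; 0 0 0 0 0 0", "fingers": 0, "force": 30}}

```text
time: 3.05
tcp_pos: [474.9, 101.0, 47.3]
ee_rot: [0.526, 0.85, 0.001, 0.0]
contact_force: [-0.8, 0.3, 6.5]
grip_width: 45.3
gripper_force: 30.7
```

Call:
{"method": "step_arm", "body": {"motion": "0 0 -15 0 0 0; 0 0 -40 0 0 0; 0 0 -70 0 0 0; 0 0 -93 0 0 0; 0 0 -93 0 0 0; 0 0 -93 0 0 0; 0 0 -93 0 0 0"}}

```text
time: 3.75
tcp_pos: [474.0, 100.8, 138.8]
ee_rot: [0.526, 0.85, -0.0, -0.0]
contact_force: [0.0, 0.6, -1.1]
grip_width: 45.1
gripper_force: 31.3
```

```bash
python3 p.py 634.5,-106.5,140,32.7 634.5,-106.5,112,32.7; python3 - <<'E'
from h import *
snap("wrist","w2")
E
```

```text
t 3.8 tcp [474.  100.8 138.8] th 26.5 j6 1.32 w 45.1 gf 31 F [ 0.   0.6 -1.1]
634.5,-106.5,140,32.7 -> -257.1 51.2 -1.4 -0.0007 -0.0007 -0.1082
634.5,-106.5,112,32.7 -> -257.1 51.2 26.6 -0.0007 -0.0007 -0.1082
```

View pics/w2.png

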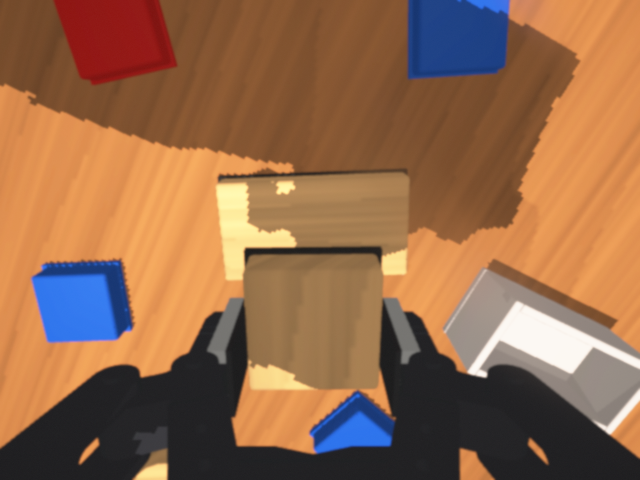

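The small lid is held level, at px (313,320), and the oblong lid stayed put. Carry it over.

Call:
{"method": "step_arm", "body": {"motion": "-30 6 -1 0 0 -0.01; -65 13 -1 0 0 -0.03; -100 20 -1 0 0 -0.05; -135 27 -1 0 0 -0.065; -170 34 -1 0 0 -0.08; -205 41 0 0 0 -0.09; -235 47 5 0 0 -0.1; -257 51 15 -0.0007 -0.0007 -0.108; -257 51 26.5 -0.0007 -0.0007 -0.108; -257 51 26.5 -0.0007 -0.0007 -0.108; -257 51 26.5 -0.0007 -0.0007 -0.108; -257 51 26.5 -0.0007 -0.0007 -0.108"}}

```text
time: 5.0
tcp_pos: [634.7, -105.5, 113.6]
ee_rot: [0.479, 0.878, 0.001, 0.001]
contact_force: [0.1, 0.4, -0.8]
grip_width: 45.4
gripper_force: 31.3
```

```bash
cat > hold.py <<'E'
# lid in hand: hold.py lidtop_offset_below_tcp halfwidth
import sys; from h import *
dz=float(sys.argv[1]); s=ctrl.state(); p=np.array(s["tcp_pos"])
im,d,K,A,o=snap("wrist"); w=cloud(d,K,A,o); np.savez("lasthold",im=im,w=w)
hsv=cv2.cvtColor(im,cv2.COLOR_RGB2HSV)
m=(abs(w[...,2]-(p[2]-dz))<6)&(np.hypot(w[...,0]-p[0],w[...,1]-p[1])<80)&(hsv[...,1]>60)
_,L,st,_=cv2.connectedComponentsWithStats(m.astype(np.uint8)); k=st[1:,4].argmax()+1
q=w[L==k]; print("ztop %.1f"%np.median(q[:,2]),cv2.minAreaRect(q[:,:2].astype(np.float32)),len(q),
 "plane",np.linalg.lstsq(np.c_[q[:,:2]-q[:,:2].mean(0),np.ones(len(q))],q[:,2],rcond=None)[0].round(3))
E
python3 hold.py 7; python3 p.py 634.5,-106.5,82,32.7
```

```text
ztop 106.3 ((632.2611083984375, -105.60041809082031), (47.766136169433594, 46.92177200317383), 32.19889831542969) 17069 plane [ 1.20000e-02 -1.60000e-02  1.06153e+02]
t 5.0 tcp [ 634.8 -105.6  113.9] th 32.7 j6 0.83 w 45.3 gf 31 F [ 0.5 -0.1 -0.9]
634.5,-106.5,82,32.7 -> -0.6 -0.9 31.9 0.002 0.0009 0.0006
```

Call:
{"method": "step_arm", "body": {"motion": "-1.3 -0.6 10 0.002 0.001 0; -1.3 -0.6 20 0.002 0.001 0; -1.3 -0.6 26 0.002 0.001 0; -1.3 -0.6 29 0.002 0.001 0; -1.3 -0.6 31 0.002 0.001 0; -1.3 -0.6 31 0.002 0.001 0; -1.3 -0.6 31 0.002 0.001 0"}}

```text
time: 5.75
tcp_pos: [635.3, -107.8, 82.4]
ee_rot: [0.48, 0.877, -0.0, -0.0]
contact_force: [-1.1, -0.2, -0.7]
grip_width: 45.2
gripper_force: 31.3
```

Call:
{"method": "step_arm", "body": {"motion": "0 0 1 0 0 0; 0 0 1.5 0 0 0; 0 0 1.5 0 0 0"}}

```text
time: 6.05
tcp_pos: [635.5, -107.8, 82.3]
ee_rot: [0.48, 0.877, 0.0, 0.0]
contact_force: [-3.9, -0.7, 11.1]
grip_width: 45.3
gripper_force: 32.6
```

Contact at 11 N, right at rim height. Release and lift.

Call:
{"method": "step_arm", "body": {"motion": "0 0 -0.5 0 0 0; 0 0 -0.5 0 0 0; 0 0 -0.5 0 0 0; 0 0 -0.5 0 0 0; 0 0 -0.5 0 0 0; 0 0 -0.5 0 0 0; 0 0 -15 0 0 0; 0 0 -40 0 0 0; 0 0 -70 0 0 0; 0 0 -70 0 0 0; 0 0 -70 0 0 0", "fingers": 1}}

```text
time: 7.15
tcp_pos: [635.6, -107.8, 151.3]
ee_rot: [0.48, 0.877, 0.0, 0.0]
contact_force: [-0.3, 0.6, -0.9]
grip_width: 85.3
gripper_force: 0.0
```

```bash
python3 - <<'E'
from h import *
for n in("top","scene"):
    im,d,K,A,o=snap(n); w=cloud(d,K,A,o)
    for nm,c,h in(("small",(634,-107),75),("obl",(473,104),20),("round",(467,-95),40),("large",(469,-95),20)):
        m=(abs(w[...,2]-h)<6)&(np.hypot(w[...,0]-c[0],w[...,1]-c[1])<70); q=w[m]
        if len(q)>30: print(n,nm,"%.1f"%np.median(q[:,2]),cv2.minAreaRect(q[:,:2].astype(np.float32)),len(q))
E
python3 p.py 467.5,-94.5,90,28.5 467.5,-94.5,47.5,28.5
```

```text
top small 74.4 ((642.75732421875, -83.72789001464844), (16.77350425720215, 33.86166000366211), 71.4019775390625) 113
top obl 19.8 ((474.29644775390625, 105.83708953857422), (109.96268463134766, 60.190181732177734), 28.502609252929688) 2010
scene small 76.1 ((635.4722290039062, -108.1720962524414), (47.621055603027344, 44.2850341796875), 32.983585357666016) 398
scene obl 21.0 ((472.58343505859375, 103.14019775390625), (112.2743911743164, 61.44280242919922), 28.224651336669922) 1465
scene round 41.1 ((464.7600402832031, -83.4156265258789), (52.88951110839844, 26.24777603149414), 8.473133087158203) 248
scene large 21.2 ((468.3123779296875, -73.80200958251953), (38.02208709716797, 79.59357452392578), 81.12501525878906) 160
t 7.2 tcp [ 634.7 -107.6  149.8] th 32.7 j6 0.83 w 85.6 gf 0 F [-0.3  0.2 -0.4]
467.5,-94.5,90,28.5 -> 101.3 -133.6 60.2 -0.0016 -0.0013 0.0731
467.5,-94.5,47.5,28.5 -> 101.2 -133.5 102.7 -0.0016 -0.0013 0.0731
```

The small lid is within 1.5 mm of the crock centre. Now the round lid.

Call:
{"method": "step_arm", "body": {"motion": "15 -20 2 0 0 0.01; 35 -46 10 0 0 0.03; 55 -72 25 0 0 0.05; 75 -98 42 0 0 0.065; 92 -120 54 0 0 0.07; 101 -133.5 60 -0.0016 -0.0013 0.073; 101 -133.5 65 -0.0016 -0.0013 0.073; 101 -133.5 65 -0.0016 -0.0013 0.073; 101 -133.5 65 -0.0016 -0.0013 0.073"}}

```text
time: 8.15
tcp_pos: [469.4, -94.9, 85.8]
ee_rot: [0.511, 0.859, 0.0, 0.001]
contact_force: [0.6, -0.3, 0.5]
grip_width: 85.1
gripper_force: 0.0
```

```bash
python3 - <<'E'
from h import *
im,d,K,A,o=snap("wrist"); w=cloud(d,K,A,o)
for h in(40,20):
    m=(abs(w[...,2]-h)<6)&(np.hypot(w[...,0]-468,w[...,1]+95)<55); q=w[m]
    print(h,"%.1f"%np.median(q[:,2]),cv2.minAreaRect(q[:,:2].astype(np.float32)),len(q))
E
python3 p.py 467.5,-94.5,48,28.5
```

```text
40 40.0 ((464.5491638183594, -95.80854034423828), (50.92498779296875, 51.48095703125), 58.849586486816406) 10906
20 20.0 ((466.8942565917969, -97.09835815429688), (62.38048553466797, 62.290008544921875), 28.195524215698242) 5359
t 8.2 tcp [469.5 -94.9  85.9] th 28.5 j6 0.87 w 85.4 gf 0 F [0.7 0.3 0.4]
467.5,-94.5,48,28.5 -> 1.4 -1.6 37.9 0.0017 0.0013 0.0003
```

Call:
{"method": "step_arm", "body": {"motion": "1.4 -2.7 10 0.0017 0.0013 0; 1.4 -2.7 24 0.0017 0.0013 0; 1.4 -2.7 34 0.0017 0.0013 0; 1.4 -2.7 37.5 0.0017 0.0013 0; 1.4 -2.7 37.5 0.0017 0.0013 0; 1.4 -2.7 37.5 0.0017 0.0013 0"}}

```text
time: 8.8
tcp_pos: [465.5, -94.9, 48.5]
ee_rot: [0.511, 0.859, -0.0, -0.0]
contact_force: [-0.6, -0.1, 0.1]
grip_width: 85.4
gripper_force: 0.0
```

Call:
{"method": "step_arm", "body": {"motion": "0 0 0 0 0 0; 0 0 0 0 0 0; 0 0 0 0 0 0; 0 0 0 0 0 0; 0 0 0 0 0 0; 0 0 0 0 0 0; 0 0 0 0 0 0; 0 0 0 0 0 0", "fingers": 0}}

```text
time: 9.6
tcp_pos: [465.5, -94.9, 49.1]
ee_rot: [0.511, 0.859, 0.0, 0.0]
contact_force: [-1.4, 1.1, 6.9]
grip_width: 50.7
gripper_force: 30.1
```

Call:
{"method": "step_arm", "body": {"motion": "0 0 -10 0 0 0; 0 0 -30 0 0 0; 0 0 -60 0 0 0; 0 0 -85 0 0 0; 0 0 -100 0 0 0; 0 0 -100 0 0 0; 0 0 -100 0 0 0"}}

```text
time: 10.3
tcp_pos: [465.4, -94.9, 148.5]
ee_rot: [0.511, 0.859, 0.0, -0.0]
contact_force: [0.5, -0.2, -0.8]
grip_width: 50.3
gripper_force: 31.4
```

```bash
python3 p.py 554.5,335.2,150,28.5 554.5,335.2,122,28.5
```

```text
t 10.3 tcp [465.4 -94.9 148.5] th 28.5 j6 0.87 w 50.3 gf 31 F [ 0.5 -0.2 -0.8]
554.5,335.2,150,28.5 -> 335.4 283.6 -1.5 -0.0 -0.0001 0.0001
554.5,335.2,122,28.5 -> 335.4 283.6 26.5 -0.0 -0.0001 0.0001
```

Call:
{"method": "step_arm", "body": {"motion": "15 13 -1 0 0 0; 45 38 -1 0 0 0; 80 68 -1 0 0 0; 115 97 -1 0 0 0; 150 127 -1 0 0 0; 185 156 -1 0 0 0; 220 186 -1 0 0 0; 255 216 -1 0 0 0; 290 245 -1 0 0 0; 315 266 5 0 0 0; 330 279 15 0 0 0; 335.5 283.5 24 0 0 0; 335.5 283.5 26.5 0 0 0; 335.5 283.5 26.5 0 0 0; 335.5 283.5 26.5 0 0 0; 335.5 283.5 26.5 0 0 0"}}

```text
time: 11.9
tcp_pos: [554.7, 334.2, 122.6]
ee_rot: [0.512, 0.859, 0.0, -0.0]
contact_force: [0.0, -0.4, -1.1]
grip_width: 50.2
gripper_force: 31.4
```

```bash
python3 hold.py 8; python3 p.py 554.5,335.2,94,28.5
```

```text
ztop 113.4 ((553.2872924804688, 332.9878234863281), (51.00727081298828, 51.77458953857422), 28.205522537231445) 16247 plane [ 7.00000e-03 -1.20000e-02  1.13367e+02]
t 11.9 tcp [554.7 334.4 122.7] th 28.4 j6 1.62 w 50.3 gf 31 F [ 0.  -0.3  0.6]
554.5,335.2,94,28.5 -> 0.8 0.2 28.7 0.0003 -0.0004 -0.0011
```

Call:
{"method": "step_arm", "body": {"motion": "0.8 0 10 0 0 0; 0.8 0 19 0 0 0; 0.8 0 25 0 0 0; 0.8 0 27.5 0 0 0; 0.8 0 28.5 0 0 0; 0.8 0 29 0 0 0; 0.8 0 29 0 0 0; 0.8 0 29 0 0 0"}}

```text
time: 12.75
tcp_pos: [553.5, 335.7, 94.0]
ee_rot: [0.511, 0.859, -0.0, -0.0]
contact_force: [-4.9, -3.0, 13.7]
grip_width: 50.8
gripper_force: 32.7
```

Call:
{"method": "step_arm", "body": {"motion": "0 0 -0.5 0 0 0; 0 0 -0.5 0 0 0; 0 0 -0.5 0 0 0; 0 0 -0.5 0 0 0; 0 0 -0.5 0 0 0; 0 0 -0.5 0 0 0; 0 0 -15 0 0 0; 0 0 -40 0 0 0; 0 0 -60 0 0 0; 0 0 -60 0 0 0; 0 0 -60 0 0 0", "fingers": 1}}

```text
time: 13.85
tcp_pos: [554.1, 336.0, 153.0]
ee_rot: [0.511, 0.859, 0.0, -0.0]
contact_force: [-0.9, 0.0, 0.0]
grip_width: 85.0
gripper_force: 0.0
```

```bash
cat > look.py <<'E'
from h import *
for n in("top","scene"):
    im,d,K,A,o=snap(n); w=cloud(d,K,A,o)
    for nm,c,h in(("small",(634,-107),75),("roundPl",(554,335),85),("obl",(473,104),20),("large",(469,-95),20),("largePl",(575,-338),80),("oblPl",(634,101),70)):
        m=(abs(w[...,2]-h)<6)&(np.hypot(w[...,0]-c[0],w[...,1]-c[1])<70); q=w[m]
        if len(q)>80: print(n,nm,"%.1f"%np.median(q[:,2]),cv2.minAreaRect(q[:,:2].astype(np.float32)),len(q))
E
python3 look.py
python3 p.py 469,-95.5,150,28.5 469,-95.5,80,28.5
```

```text
top small 74.6 ((636.0814819335938, -105.25337219238281), (46.224822998046875, 46.18370056152344), 33.39131546020508) 700
top roundPl 84.7 ((557.5554809570312, 332.69244384765625), (51.08951187133789, 42.00099563598633), 27.988990783691406) 622
top obl 19.7 ((474.3806457519531, 105.82374572753906), (110.0126953125, 60.05744171142578), 28.7239990234375) 2009
top large 19.7 ((469.94732666015625, -94.62051391601562), (62.014163970947266, 62.39278793334961), 28.455312728881836) 1179
scene small 76.0 ((634.9575805664062, -107.21761322021484), (47.753746032714844, 46.89701843261719), 34.32630920410156) 650
scene roundPl 85.4 ((554.7103881835938, 334.4081115722656), (51.355316162109375, 51.52699661254883), 1.6273200511932373) 580
scene obl 21.0 ((472.6164855957031, 103.63760375976562), (111.26608276367188, 61.76754379272461), 28.475248336791992) 1460
scene large 21.3 ((468.67694091796875, -96.41645812988281), (64.54200744628906, 62.71891784667969), 28.888479232788086) 860
t 13.9 tcp [553.6 335.7 151.8] th 28.5 j6 1.62 w 85.1 gf 0 F [-0.2  0.2 -0.4]
469,-95.5,150,28.5 -> -338.5 -280.1 2.3 -0.0021 -0.0004 0.0001
469,-95.5,80,28.5 -> -338.6 -279.9 72.3 -0.0021 -0.0004 0.0001
```

Both top lids sit well. Now the large square.

Call:
{"method": "step_arm", "body": {"motion": "-15 -12 1 0 0 0; -45 -37 1 0 0 0; -80 -66 1 0 0 0; -115 -95 1 0 0 0; -150 -124 1 0 0 0; -185 -153 2 0 0 0; -220 -182 4 0 0 0; -255 -211 10 0 0 0; -290 -240 25 0 0 0; -318 -263 45 0 0 0; -333 -275 62 0 0 0; -338.5 -280 72 -0.002 0 0; -338.5 -280 80 -0.002 0 0; -338.5 -280 80 -0.002 0 0; -338.5 -280 80 -0.002 0 0; -338.5 -280 80 -0.002 0 0"}}

```text
time: 15.55
tcp_pos: [470.1, -94.3, 73.4]
ee_rot: [0.511, 0.86, 0.001, 0.001]
contact_force: [-0.2, 0.2, 0.4]
grip_width: 85.1
gripper_force: 0.0
```

```bash
python3 p.py 468.8,-95.8,27,28.6; python3 - <<'E'
from h import *
snap("wrist","w3")
E
```

```text
t 15.6 tcp [470.1 -94.3  73.4] th 28.6 j6 0.87 w 85.1 gf 0 F [-0.2  0.2  0.4]
468.8,-95.8,27,28.6 -> -0.7 -2.0 46.4 0.0023 0.0001 -0.0001
```

View pics/w3.png

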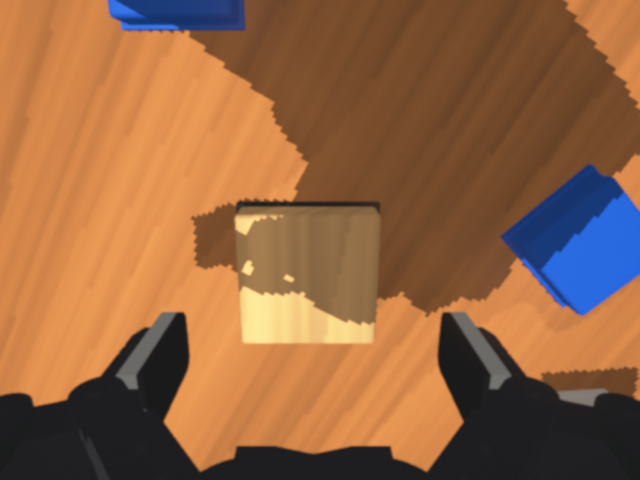

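The large lid is at px (308,275), square and centred between the fingers with room on both sides. Descend and grip.

Call:
{"method": "step_arm", "body": {"motion": "-0.7 -2 14 0.0023 0 0; -0.7 -2 28 0.0023 0 0; -0.7 -2 38 0.0023 0 0; -0.7 -2 44 0.0023 0 0; -0.7 -2 46 0.0023 0 0; -0.7 -2 46 0.0023 0 0; -0.7 -2 46 0.0023 0 0"}}

```text
time: 16.3
tcp_pos: [468.4, -96.7, 27.3]
ee_rot: [0.511, 0.859, -0.0, -0.0]
contact_force: [-0.5, 0.0, 0.6]
grip_width: 85.2
gripper_force: 0.0
```

Call:
{"method": "step_arm", "body": {"motion": "0 0 0 0 0 0; 0 0 0 0 0 0; 0 0 0 0 0 0; 0 0 0 0 0 0; 0 0 0 0 0 0; 0 0 0 0 0 0; 0 0 0 0 0 0", "fingers": 0}}

```text
time: 17.0
tcp_pos: [468.3, -96.7, 27.4]
ee_rot: [0.511, 0.859, -0.0, -0.0]
contact_force: [-1.3, -0.1, 4.8]
grip_width: 61.2
gripper_force: 32.2
```

Call:
{"method": "step_arm", "body": {"motion": "0 0 -10 0 0 0; 0 0 -30 0 0 0; 0 0 -60 0 0 0; 0 0 -90 0 0 0; 0 0 -115 0 0 0; 0 0 -123 0 0 0; 0 0 -123 0 0 0; 0 0 -123 0 0 0"}}

```text
time: 17.8
tcp_pos: [467.7, -96.6, 149.1]
ee_rot: [0.511, 0.859, -0.0, -0.001]
contact_force: [-0.4, -0.5, -0.3]
grip_width: 61.0
gripper_force: 33.5
```

```bash
python3 p.py 575.2,-338,150,23.6 575.2,-338,120,23.6
```

```text
t 17.8 tcp [467.7 -96.6 149.1] th 28.5 j6 0.87 w 61.0 gf 33 F [-0.4 -0.5 -0.3]
575.2,-338,150,23.6 -> -263.5 -20.7 -1.1 -0.0017 -0.0011 0.0856
575.2,-338,120,23.6 -> -263.5 -20.7 28.9 -0.0017 -0.0011 0.0856
```

Call:
{"method": "step_arm", "body": {"motion": "-15 -1 -1 0 0 0.01; -45 -3 -1 0 0 0.02; -80 -6 -1 0 0 0.03; -115 -9 -1 0 0 0.04; -150 -12 -1 0 0 0.05; -185 -15 -1 0 0 0.06; -220 -17 0 0 0 0.07; -245 -19 5 0 0 0.08; -258 -20 15 0 0 0.085; -263.5 -20.5 25 -0.0017 -0.0011 0.0856; -263.5 -20.5 29 -0.0017 -0.0011 0.0856; -263.5 -20.5 29 -0.0017 -0.0011 0.0856; -263.5 -20.5 29 -0.0017 -0.0011 0.0856; -263.5 -20.5 29 -0.0017 -0.0011 0.0856"}}

```text
time: 19.2
tcp_pos: [576.1, -337.3, 121.6]
ee_rot: [0.547, 0.837, 0.0, 0.001]
contact_force: [-0.1, 0.3, 0.1]
grip_width: 61.4
gripper_force: 33.5
```

```bash
python3 hold.py 7; python3 p.py 575.2,-338,88,23.6
```

```text
ztop 114.1 ((574.4273071289062, -338.05780029296875), (64.69273376464844, 63.02265548706055), 23.74484634399414) 30365 plane [ 6.0000e-03 -1.0000e-02  1.1399e+02]
t 19.2 tcp [ 576.1 -337.5  121.6] th 23.6 j6 0.63 w 61.0 gf 33 F [-0.1  0.  -0.5]
575.2,-338,88,23.6 -> -0.1 -1.1 33.6 0.0015 0.0014 0.0008
```

Call:
{"method": "step_arm", "body": {"motion": "0 -0.5 10 0.0015 0.0014 0; 0 -0.5 20 0.0015 0.0014 0; 0 -0.5 28 0.0015 0.0014 0; 0 -0.5 31.5 0.0015 0.0014 0; 0 -0.5 33 0.0015 0.0014 0; 0 -0.5 34 0.0015 0.0014 0; 0 -0.5 34.5 0.0015 0.0014 0; 0 -0.5 34.5 0.0015 0.0014 0"}}

```text
time: 20.05
tcp_pos: [575.1, -338.0, 87.5]
ee_rot: [0.548, 0.837, -0.0, -0.0]
contact_force: [-4.8, 3.0, 10.6]
grip_width: 60.8
gripper_force: 34.7
```

Call:
{"method": "step_arm", "body": {"motion": "0 0 -0.5 0 0 0; 0 0 -0.5 0 0 0; 0 0 -0.5 0 0 0; 0 0 -0.5 0 0 0; 0 0 -0.5 0 0 0; 0 0 -0.5 0 0 0; 0 0 -15 0 0 0; 0 0 -40 0 0 0; 0 0 -60 0 0 0; 0 0 -60 0 0 0; 0 0 -60 0 0 0", "fingers": 1}}

```text
time: 21.15
tcp_pos: [575.6, -338.3, 146.3]
ee_rot: [0.548, 0.837, -0.0, -0.0]
contact_force: [0.5, -0.9, 0.4]
grip_width: 85.5
gripper_force: 0.0
```

```bash
python3 look.py
python3 p.py 473.3,104.5,150,118.4 473.3,104.5,80,118.4
```

```text
top small 74.5 ((636.0568237304688, -105.33438873291016), (46.09113311767578, 46.25764465332031), 33.3763542175293) 696
top roundPl 84.7 ((555.4075927734375, 335.96392822265625), (51.3924560546875, 49.9921989440918), 88.69474792480469) 724
top obl 19.7 ((474.44677734375, 105.79811096191406), (110.14976501464844, 60.03949737548828), 28.54787826538086) 2011
top largePl 79.5 ((576.1531982421875, -335.90618896484375), (61.955841064453125, 63.855716705322266), 23.555147171020508) 1322
scene small 76.2 ((634.8563842773438, -107.64717102050781), (48.247344970703125, 46.554588317871094), 33.39137649536133) 652
scene roundPl 85.3 ((554.40771484375, 334.0205078125), (51.06444549560547, 49.689613342285156), 78.86438751220703) 587
scene obl 21.1 ((472.5354309082031, 103.26082611083984), (111.47262573242188, 62.46756362915039), 28.026277542114258) 1472
scene largePl 81.6 ((575.4908447265625, -337.7756652832031), (64.63121032714844, 62.57149887084961), 23.750221252441406) 751
t 21.2 tcp [ 575.1 -337.9  145.1] th 23.6 j6 0.63 w 85.5 gf 0 F [-0.5 -0.7 -0. ]
473.3,104.5,150,118.4 -> 446.2 83.9 -4.1 0.0005 -0.0029 -1.6545
473.3,104.5,80,118.4 -> 446.0 84.0 65.9 0.0005 -0.0029 -1.6545
```

Three lids are placed well. Now the oblong, gripped across its 60 mm width.

Call:
{"method": "step_arm", "body": {"motion": "15 3 -4 0 0 -0.1; 45 8 -4 0 0 -0.22; 80 15 -4 0 0 -0.34; 115 22 -4 0 0 -0.46; 150 28 -4 0 0 -0.58; 185 35 -4 0 0 -0.7; 220 41 -4 0 0 -0.82; 255 48 -4 0 0 -0.94; 290 55 -4 0 0 -1.06; 325 61 -4 0 0 -1.18; 360 68 -4 0 0 -1.3; 395 74 0 0 0 -1.42; 425 80 10 0 0 -1.54; 440 83 30 0 0 -1.62; 446 84 50 0.0005 -0.003 -1.6545; 446 84 66 0.0005 -0.003 -1.6545; 446 84 66 0.0005 -0.003 -1.6545; 446 84 66 0.0005 -0.003 -1.6545; 446 84 66 0.0005 -0.003 -1.6545"}}

```text
time: 23.15
tcp_pos: [474.3, 104.0, 81.1]
ee_rot: [-0.245, 0.97, -0.001, 0.001]
contact_force: [0.4, -0.1, 0.1]
grip_width: 85.3
gripper_force: 0.0
```

```bash
python3 p.py 473.2,104.3,27,118.4; python3 - <<'E'
from h import *
snap("wrist","w4")
E
```

```text
t 23.1 tcp [474.3 104.   81.1] th 118.4 j6 -0.28 w 85.3 gf 0 F [ 0.4 -0.1  0.1]
473.2,104.3,27,118.4 -> 0.9 0.9 54.1 -0.0016 0.0016 -0.0006
```

View pics/w4.png

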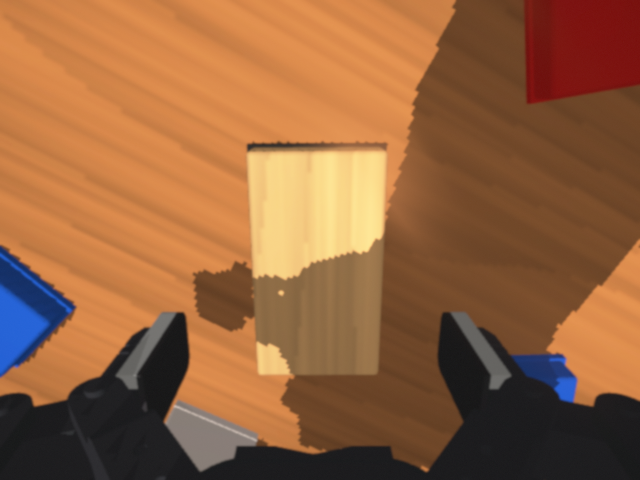

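The oblong lid is upright in the view, px (250–385, 145–375), midway between the fingers and clear of them.

Call:
{"method": "step_arm", "body": {"motion": "0.9 0.9 15 -0.0016 0.0016 0; 0.9 0.9 30 -0.0016 0.0016 0; 0.9 0.9 44 -0.0016 0.0016 0; 0.9 0.9 51 -0.0016 0.0016 0; 0.9 0.9 54 -0.0016 0.0016 0; 0.9 0.9 54 -0.0016 0.0016 0; 0.9 0.9 54 -0.0016 0.0016 0"}}

```text
time: 23.9
tcp_pos: [473.2, 104.5, 27.1]
ee_rot: [-0.245, 0.969, -0.0, 0.0]
contact_force: [0.1, 0.1, 0.2]
grip_width: 85.3
gripper_force: 0.0
```

Call:
{"method": "step_arm", "body": {"motion": "0 0 0 0 0 0; 0 0 0 0 0 0; 0 0 0 0 0 0; 0 0 0 0 0 0; 0 0 0 0 0 0; 0 0 0 0 0 0; 0 0 0 0 0 0", "fingers": 0, "force": 40}}

```text
time: 24.6
tcp_pos: [473.0, 104.5, 27.2]
ee_rot: [-0.245, 0.969, -0.0, 0.0]
contact_force: [-2.1, -1.3, 6.2]
grip_width: 58.7
gripper_force: 42.5
```

Call:
{"method": "step_arm", "body": {"motion": "0 0 -10 0 0 0; 0 0 -30 0 0 0; 0 0 -60 0 0 0; 0 0 -90 0 0 0; 0 0 -115 0 0 0; 0 0 -123 0 0 0; 0 0 -123 0 0 0; 0 0 -123 0 0 0"}}

```text
time: 25.4
tcp_pos: [472.4, 104.4, 148.8]
ee_rot: [-0.245, 0.969, 0.0, -0.001]
contact_force: [0.7, 0.1, -0.3]
grip_width: 58.5
gripper_force: 44.1
```

```bash
python3 p.py 633.7,101.2,150,89.8 633.7,101.2,112,89.8
```

```text
t 25.4 tcp [472.4 104.4 148.8] th 118.4 j6 -0.28 w 58.5 gf 44 F [ 0.7  0.1 -0.3]
633.7,101.2,150,89.8 -> -140.4 -79.5 -1.5 0.0 -0.0017 0.499
633.7,101.2,112,89.8 -> -140.5 -79.5 36.5 0.0 -0.0017 0.499
```

Call:
{"method": "step_arm", "body": {"motion": "-15 -8 -1 0 0 0.06; -40 -23 -1 0 0 0.15; -68 -38 -1 0 0 0.25; -95 -54 0 0 0 0.35; -118 -67 5 0 0 0.43; -133 -75 15 0 0 0.48; -140.5 -79.5 28 0 -0.0017 0.499; -140.5 -79.5 36.5 0 -0.0017 0.499; -140.5 -79.5 36.5 0 -0.0017 0.499; -140.5 -79.5 36.5 0 -0.0017 0.499; -140.5 -79.5 36.5 0 -0.0017 0.499"}}

```text
time: 26.5
tcp_pos: [633.8, 101.5, 113.7]
ee_rot: [0.001, 1.0, 0.0, 0.001]
contact_force: [0.1, 0.2, -0.8]
grip_width: 58.7
gripper_force: 44.0
```

```bash
python3 hold.py 7; python3 p.py 633.7,101.2,78,89.8
```

```text
ztop 106.3 ((630.021240234375, 99.30659484863281), (62.04917526245117, 106.74251556396484), 89.55733489990234) 49567 plane [ 5.00000e-03 -1.00000e-03  1.06255e+02]
t 26.6 tcp [634.1 101.5 113.9] th 89.8 j6 0.16 w 58.5 gf 44 F [ 0.9  0.3 -0.5]
633.7,101.2,78,89.8 -> 0.4 -0.3 35.9 0.0004 0.002 0.0007
```

Call:
{"method": "step_arm", "body": {"motion": "-0.5 -0.3 10 0.0004 0.002 0; -0.5 -0.3 20 0.0004 0.002 0; -0.5 -0.3 29 0.0004 0.002 0; -0.5 -0.3 33.5 0.0004 0.002 0; -0.5 -0.3 35.5 0.0004 0.002 0; -0.5 -0.3 36.5 0.0004 0.002 0; -0.5 -0.3 37 0.0004 0.002 0; -0.5 -0.3 37 0.0004 0.002 0"}}

```text
time: 27.35
tcp_pos: [634.0, 100.9, 77.3]
ee_rot: [0.002, 1.0, -0.0, -0.001]
contact_force: [-7.6, -0.7, 15.4]
grip_width: 58.8
gripper_force: 45.7
```

Contact at the expected height. Release, lift and back away so the cameras have a clear view.

Call:
{"method": "step_arm", "body": {"motion": "0 0 -0.6 0 0 0; 0 0 -0.6 0 0 0; 0 0 -0.6 0 0 0; 0 0 -0.6 0 0 0; 0 0 -0.6 0 0 0; 0 0 -0.6 0 0 0; 0 0 -15 0 0 0; 0 0 -40 0 0 0; 0 0 -75 0 0 0; 20 0 -100 0 0 0; 55 0 -120 0 0 0; 95 0 -130 0 0 0; 135 0 -130 0 0 0; 175 0 -130 0 0 0; 215 0 -130 0 0 0; 250 0 -130 0 0 0; 270 0 -130 0 0 0; 270 0 -130 0 0 0; 270 0 -130 0 0 0", "fingers": 1}}

```text
time: 29.25
tcp_pos: [365.5, 102.2, 206.7]
ee_rot: [0.002, 1.0, 0.0, 0.0]
contact_force: [0.4, 0.2, -0.2]
grip_width: 85.3
gripper_force: 0.0
```

```bash
python3 look.py; python3 p.py; python3 -c "
from h import *
snap('scene','s9')"
```

```text
top small 74.6 ((636.1287841796875, -105.36299896240234), (46.005435943603516, 46.37096405029297), 33.562744140625) 698
top roundPl 84.8 ((555.4480590820312, 336.2161560058594), (51.034969329833984, 50.12452697753906), 88.93859100341797) 725
top largePl 79.4 ((576.2349853515625, -336.0378112792969), (61.91999053955078, 64.00308227539062), 23.535362243652344) 1322
top oblPl 69.8 ((635.9048461914062, 102.0367431640625), (60.076202392578125, 110.86544036865234), 89.17488098144531) 2145
scene small 76.2 ((634.8303833007812, -107.42411804199219), (47.85162353515625, 46.24635696411133), 33.594215393066406) 652
scene roundPl 85.4 ((554.3209228515625, 333.94793701171875), (50.83884811401367, 50.342464447021484), 78.90762329101562) 581
scene largePl 81.8 ((575.1450805664062, -337.715087890625), (64.4898452758789, 62.33513641357422), 23.54719352722168) 1087
scene oblPl 70.8 ((633.680419921875, 99.9047622680664), (60.69548034667969, 112.03280639648438), 89.66365051269531) 1947
t 29.4 tcp [366.  102.2 206.4] th 89.8 j6 0.28 w 85.3 gf 0 F [-0.3  0.3 -0.2]
```

View pics/s9.png

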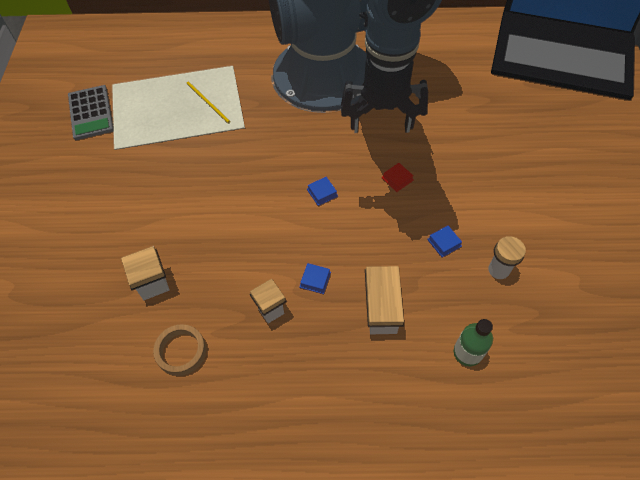

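The picture shows all four lids flat on their crocks: px (143,267), (268,297), (384,296) and (509,250). Each centre is within about 1.5 mm of its crock's measured centre, and the bottle and tape are where they were. Handing in.

```bash
python3 -c "
from bench import ctrl
print(ctrl.job_done())"
```

```text
the job is handed in; nothing more can be done
None
```

All four lids lie flat on their own crocks, each measured within about 1.5 mm of centre and square; the bottle and tape look unmoved, and the job was handed in at about 29.5 s with no verdict returned.

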